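# Clamp the handheld terminal in its spring holder

### The arm

A 7-joint arm with a two-finger parallel gripper is mounted at the origin on the work surface. World frame = base frame: x ahead of the robot, y to its left, z up, the work surface at z = 0. Lengths are in m, angles in rad, forces in N, time in s.
With the tool pointing down it reaches from about 0.425 to 0.925 m from the base axis. Payload 6.8 kg.
Tool frame: the origin (TCP) lies on the centre line of the jaws, within the pads' length; the fingertips stand bot.finger_overhang ahead of it and the grasp point (between the pads) lies 3 mm ahead of it (bot.finger_overhang is the distance from the TCP to the fingertips, in m); z points along the fingers, y is the direction in which the jaws open and shut (so a half turn about z gives the same grasp; the last joint's range is limited). The gripper opens to 85 mm and grips with 20 to 120 N. Pads are 22 mm wide; open, the fingers measure 114 mm over their backs; the gripper's body (76 mm by 85 mm) begins 54 mm behind the grasp point. The pads swing forward as they close: fully open they stand 13 mm farther back than shut.
Start: joints at [-1.389, 0.477, 0.022, 1.555, -0.011, 1.109, -0.083], TCP at [0.193, 0.647, 0.253] pointing down, gripper open.
Joint ranges: [-2.96, 2.96], [-0.34, 2.1], [-1.41, 1.46], [0.24, 2.44], [-1.37, 4.51], [0.17, 1.92], [-2.96, 2.96]. Speed limits (rad/s): [2.39, 2.39, 3.14, 3.14, 3.14, 3.14, 3.14].

### API

Orientations are given as a unit quaternion [w, x, y, z].
In Python, from station import bot gives the robot as it stands.
- The arm moves only by the tool drive_tool, never from a script. Its argument "increments" is text: rows parted by semicolons, each of 4 numbers parted by spaces: the shift along the world's x, y, z in m, then the turn about the world's z in rad. In form: tx ty tz spin; .... A call has 1 to 12 rows; each row shifts and turns the commanded pose from where the row before left it; what a row does not reach is not made up. A row lasts 1/12 s, in which the tool goes at most 41.7 mm and 7.16 degrees, less where a joint would pass 70% of its speed; a pose out of reach is approached as far as the arm can. A call is refused whole if a number of a shift passes 0.0417 or a number of a turn 0.125, either way. A call with a gripper value outside its range is refused whole. "grip" is the opening, from 0 (shut) to 1 (fully open), set as the call begins (left out, the last holds). The fingers move at their own pace and stop on an object; "squeeze" is the grip in N (left out, the last holds). Time passes only in rows, so rows that do not move let the fingers close. It gives the time, the measured TCP pose, the force and the opening at its end, in the units of the state.
- bot.get_obs(): the state, without advancing time (a new reading comes with each control period).
- bot.read_camera(name): name is "scene" or "top"; returns the picture (480x640x3 uint8, red, green, blue); there is no depth.
- bot.calibration(name): a dict with "fx", "fy", "cx", "cy" (pixels), "distortion" ([k1, k2, p1, p2, k3] as OpenCV has them; the pictures are not rectified), "camera_from_world" (4x4, takes a point from world to camera coordinates). Camera axes: x right, y down, z forward; pixel columns grow to the right and rows downward; lengths in m; the calibration is good to about 2 mm. A picture is of the moment at which its call begins. calibration takes no time and is no camera call.
- bot.hand_in(): hands the job in, once; it reports no verdict.
The state is a dict: "t": time; "q": joint angles; "joint_vel": joint speeds; "joint_torque": joint torques, N m; "eef_pos": TCP position; "tool_rot": TCP orientation; "contact_force": force on the tool from outside, world axes, zero at the start; "torque": the same for the moment, N m; "gripper_width": opening from 0.0 (shut) to 1.0 (fully open).
Only numpy, scipy, OpenCV 4.12 (cv2) and the standard library are available. Lean on these libraries where they do the work, as an engineer would, in place of code of your own. Each camera call takes 0.05 s, during which the arm holds its last target.

### The job

Put the handheld stock terminal away in the leaning spring holder: with its head (screen end) push the sprung jaw open up the slope, swing its foot down behind the lip of the bottom ledge, and let the jaw close so that the terminal is clamped flat against the holder's back, screen outward. Then let go, and leave the nearby tub, scoop and roll of tape where they are.

Things in the scene. Friction and masses are not known exactly. Their poses are not given: they have to be found in the camera images.
- terminal: Dark grey handheld stock terminal, a block 165 long x 62 wide x 26 mm thick with straight sides, about 0.35 kg, lying on its back at the start. Origin: centre of its back. x points to the head (screen end), -x to the foot (keypad end), y across its width, z out of the screen face. Grip it across its width, near the middle.
- terminal_head (a point): Middle of the head end's edge with the back: 82.5 mm from the terminal's origin along its x, at the level of the back.
- terminal_face (a point): Centre of the terminal's screen face, 26 mm from the origin along its z.
- cradle: Leaning back of the spring holder, fixed on a steel bracket: a 44 mm wide aluminium spine, 30 degrees up from level, black ledge below, black sprung jaw above. Origin: on the spine's front face 100 mm above the table, where the centre of the terminal's back belongs. x up the slope, y across, z straight out of the front face. Terminal fully home: its origin and axes coincide with these.
- ledge_lip (a point): Middle of the top of the bottom ledge's lip, at cradle x = -74.5, z = 31 mm (lip 4 mm thick in z, 86 mm wide). The ledge's floor, on which the terminal's foot stands, is at x = -82.5 mm, so the foot passes the lip only when the terminal is at least 9 mm up the slope from home. Side cheeks 74 mm apart inside reach x = -66.5, z = 29 mm.
- spine_end (a point): Upper end of the spine's front face, at cradle x = 50 mm; above it only the jaw's tongue, 1 mm farther back, lies behind the terminal's head.
- jaw_roof (a point): Black sprung jaw above the spine, 58 mm wide. This point: middle of the roof that bears on the terminal's head, level with the spine's front face; axes as the cradle's; at rest at cradle x = 72.5 mm. The mouth opens down the slope: its front lip (inner face at z = 32 mm) runs 5 mm down from the roof, then flares to z = 36 mm at 12 mm from the roof (outer edge z = 40 mm).
- jaw (a joint): Travel of the sprung jaw up the slope, m: 0 closed at rest, 0.045 fully open. The spring always pulls it shut, with about 4 N at rest, 5 N at 0.010 and 9 N at 0.035. With the terminal fully home it reads 0.010.
- tub: Lidded blue food tub, 184 x 128 x 74 mm, bystander. Origin: centre of its underside.
- scoop: Aluminium scoop lying flat, 175 x 54 x 34 mm, bystander. Origin: on the table at the rear wall of the bowl; the bowl runs 90 mm to its +x, the handle 86 mm to its -x.
- tape: Roll of brown packing tape lying flat, 100 mm across, 48 mm high, bystander. Origin: centre of the underside.
Mind the look-alikes: they are no part of the job. There is more than one size of the terminal; the job needs the smaller. There is more than one size of the part that bears cradle; the job needs the smaller.

How it is judged:
On the way:
1. the terminal's head pushes the sprung jaw open, at least 15 mm from rest (value of joint jaw above 0.015 m and x of terminal_head in the frame of jaw_roof between -0.018 and 0.002 m and z of terminal_head in the frame of jaw_roof between -0.01 and 0.02 m), for 0.1 s.
At the end, for the whole second after the job is handed in: The terminal rests in the holder, clamped between ledge and sprung jaw (jaw travel 6 to 14 mm), head up the slope and screen outward, within 4 mm of home along the slope and off the back, 9 mm sideways and 0.1 rad, at rest (x of terminal in the frame of cradle between -0.004 and 0.004 m and y of terminal in the frame of cradle between -0.009 and 0.009 m and z of terminal in the frame of cradle between -0.004 and 0.004 m and angle between the x axis of terminal and the x axis of cradle, either way round below 0.1 rad and angle between the z axis of terminal and the z axis of cradle, either way round below 0.1 rad and x of terminal_head in the frame of cradle above 0.07 m and z of terminal_face in the frame of cradle above 0.02 m and value of joint jaw between 0.006 and 0.014 m and linear speed of terminal below 0.02 m/s); the robot touches nothing.
It fails at once if a bystander (tub, scoop, tape) is moved more than 25 mm (distance of any of tub, scoop, tape from where it was at the start of the episode above 0.025 m).
It also fails if it takes over 54 s, if anything falls off the work surface, if the arm or the gripper's body presses on something with over 40 N, if the wrist force passes 120 N, or if a joint passes its speed limit or range.

## Working session

There is one attempt and no reset: what is moved stays moved. The work goes in short steps, Python scripts to look and compute and a tool call to move; the robot and the scene stay as the last step left them, time stands still between calls to the robot, and variables do not carry over. Pictures are saved under pics/ and viewed, and the job is handed in when it is done.

Besides the shell and the picture viewer there is one more tool, called after "Call:" as name(argument=value, ...), one argument or row to a line, values as JSON. drive_tool: Moves the arm, as the interface text tells. Its arguments: {"type":"object","properties":{"increments":{"type":"string"},"grip":{"type":"number"},"squeeze":{"type":"number"}},"required":["increments"]}

```bash
ls; mkdir -p pics; python3 - <<'E'
from station import bot
import cv2, numpy as np
for n in("scene","top"):
    im=bot.read_camera(n); cv2.imwrite(f"pics/{n}0.png",im[:,:,::-1])
    c=bot.calibration(n); print(n,c)
o=bot.get_obs(); print(o); print(bot.finger_overhang)
E
```

```text
pics
scene {'fx': 439.22422117126007, 'fy': 439.22422117126007, 'cx': 317.85055165308546, 'cy': 236.62635758309384, 'distortion': array([0.00707434, 0.        , 0.        , 0.        , 0.        ]), 'camera_from_world': array([[-0.38954   ,  0.92098891,  0.00616564,  0.25617529],
       [ 0.56461061,  0.24408508, -0.78843981, -0.2102055 ],
       [-0.72764927, -0.30364766, -0.61508101,  1.61521644],
       [ 0.        ,  0.        ,  0.        ,  1.        ]])}
top {'fx': 586.5695101651198, 'fy': 586.5695101651198, 'cx': 319.8100006007725, 'cy': 229.28026166452162, 'distortion': array([-0.08781335,  0.        ,  0.        ,  0.        ,  0.        ]), 'camera_from_world': array([[ 0.00698338, -0.99992917,  0.00963748, -0.05634582],
       [-0.98430545, -0.00857313, -0.17626481,  0.54936782],
       [ 0.17633495, -0.0082553 , -0.9842956 ,  1.65894368],
       [ 0.        ,  0.        ,  0.        ,  1.        ]])}
{'t': 0.1, 'q': array([-1.38909656,  0.47771836,  0.02234581,  1.55634087, -0.01148067,
        1.10930399, -0.08311039]), 'joint_vel': array([ 0.00084564, -0.00248402, -0.00064303, -0.0033412 , -0.0002301 ,
        0.00055848, -0.00137842]), 'joint_torque': array([ 4.35633003e-03, -5.97751057e+01,  1.61392886e+00, -2.81950736e+01,
        1.28749071e-02,  4.97240777e-03, -1.30745335e-05]), 'eef_pos': array([0.19276178, 0.64637573, 0.2524273 ]), 'tool_rot': array([-4.98563209e-05,  1.44385609e-01,  9.89521158e-01, -8.19627344e-04]), 'contact_force': array([-0.70634082,  0.58864718, -0.58120068]), 'torque': array([0.03385881, 0.00181533, 0.01046346]), 'gripper_width': 0.9998349839733138}
0.022
```

View pics/scene0.png

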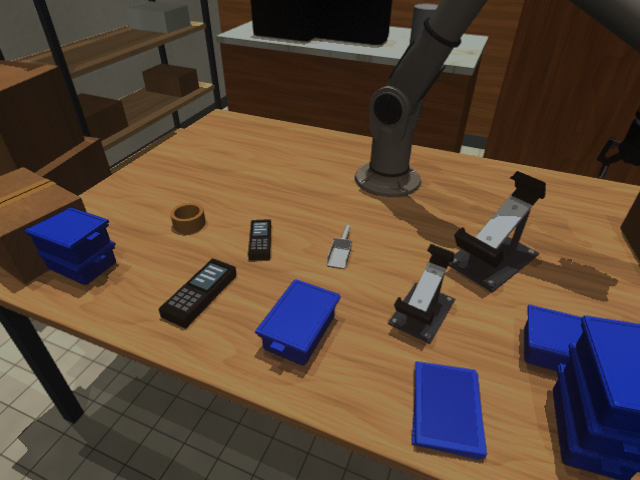

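View pics/top0.png

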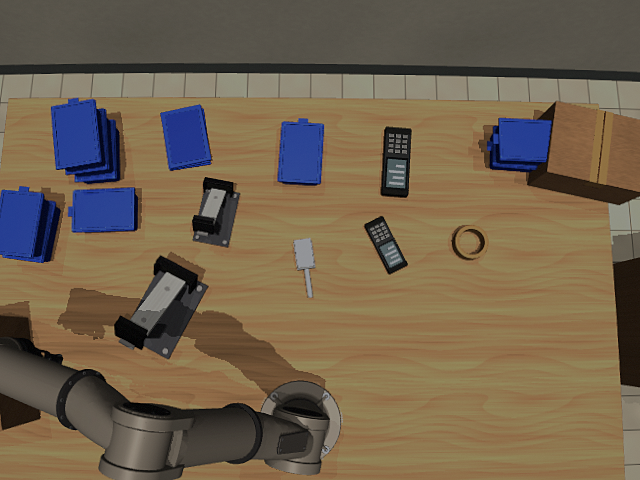

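```bash
cat > h.py <<'E'
import numpy as np, cv2
from station import bot
def ray(n,uv):
    c=bot.calibration(n); K=np.array([[c["fx"],0,c["cx"]],[0,c["fy"],c["cy"]],[0,0,1]])
    p=cv2.undistortPoints(np.array(uv,float).reshape(-1,1,2),K,c["distortion"]).reshape(-1,2)
    T=c["camera_from_world"]; R=T[:3,:3]; o=-R.T@T[:3,3]
    d=np.c_[p,np.ones(len(p))]@R
    return o,d/np.linalg.norm(d,axis=1,keepdims=True)
def onz(n,uv,z):
    o,d=ray(n,uv); return o+d*((z-o[2])/d[:,2])[:,None]
def onplane(n,uv,p0,nn):
    o,d=ray(n,uv); return o+d*(((p0-o)@nn)/(d@nn))[:,None]
def tri(uvs,uvt):
    o1,d1=ray("scene",uvs); o2,d2=ray("top",uvt); out=[]
    for a,b in zip(d1,d2):
        s=np.linalg.lstsq(np.c_[a,-b],o2-o1,rcond=None)[0]
        P,Q=o1+a*s[0],o2+b*s[1]; out.append(np.r_[(P+Q)/2,np.linalg.norm(P-Q)])
    return np.array(out)
def proj(n,P):
    c=bot.calibration(n); K=np.array([[c["fx"],0,c["cx"]],[0,c["fy"],c["cy"]],[0,0,1]])
    T=c["camera_from_world"]
    return cv2.projectPoints(np.array(P,float).reshape(-1,1,3),cv2.Rodrigues(T[:3,:3])[0],T[:3,3],K,c["distortion"])[0].reshape(-1,2)
E
python3 - <<'E'
import cv2,numpy as np
from h import *
s=cv2.imread("pics/scene0.png");t=cv2.imread("pics/top0.png")
def crop(im,x,y,w,h,k): return cv2.resize(im[y:y+h,x:x+w],None,fx=k,fy=k,interpolation=cv2.INTER_CUBIC)
cv2.imwrite("pics/z1.png",np.hstack([crop(s,380,235,80,110,5),crop(t,180,165,72,99,550/99)[:550]]))
# terminal
g=t.max(axis=2); m=(g<75).astype(np.uint8)
roi=np.zeros_like(m); roi[205:285,350:420]=1; m*=roi
# fill
m=cv2.morphologyEx(m,cv2.MORPH_CLOSE,np.ones((9,9)))
cs,_=cv2.findContours(m,cv2.RETR_EXTERNAL,cv2.CHAIN_APPROX_NONE); c=max(cs,key=cv2.contourArea)
w=onz("top",c.reshape(-1,2),0.026)[:,:2]*1000
print(cv2.minAreaRect(w.astype(np.float32)), cv2.minAreaRect(c))
cv2.imwrite("pics/z2.png",np.hstack([crop(t,355,205,60,80,6),crop(cv2.cvtColor(m*255,cv2.COLOR_GRAY2BGR),355,205,60,80,6)]))
print(ray("top",[[0,0]])[0],ray("scene",[[0,0]])[0])
E
```

```text
((510.8357849121094, -244.6069793701172), (163.8621368408203, 65.04950714111328), 26.692974090576172) ((385.4000244140625, 244.300048828125), (55.45448303222656, 21.913463592529297), 63.43495178222656)
[ 0.24860947 -0.03793695  1.73026822] [1.39378584 0.30583011 0.82617509]
```

View pics/z1.png

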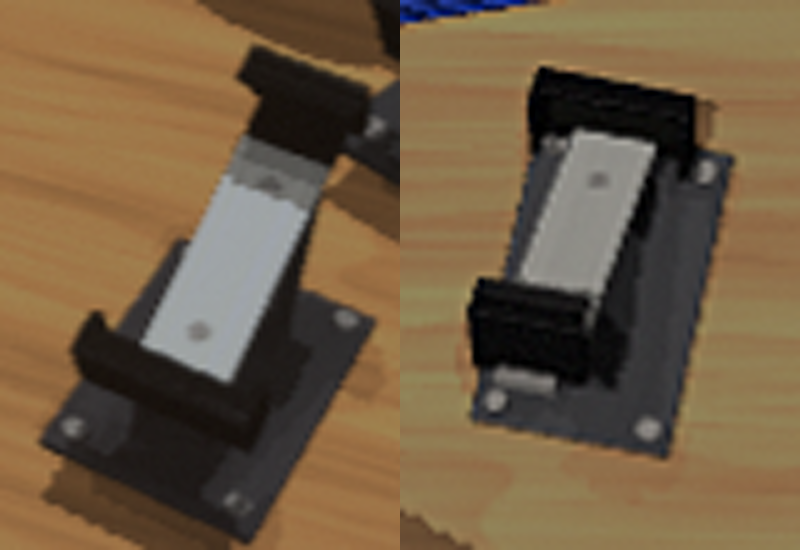

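View pics/z2.png

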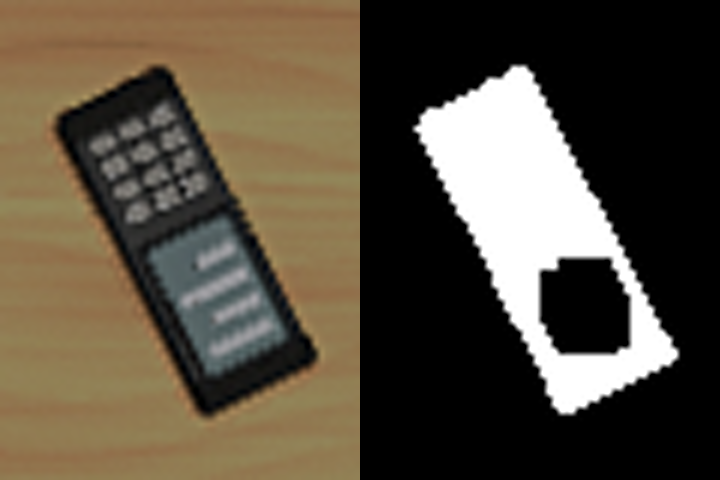

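```bash
python3 - <<'E'
import cv2,numpy as np
from h import *
s=cv2.imread("pics/scene0.png");t=cv2.imread("pics/top0.png")
def edges(im,n,r0,r1,x0,x1,thr):
    g=im.min(axis=2).astype(float); L=[];R=[]
    for r in range(r0,r1):
        row=g[r,x0:x1]; 
        idx=np.where(row>thr)[0]
        if len(idx)<5: continue
        def sub(i,j): return i+(thr-row[i])/(row[j]-row[i])
        a,b=idx[0],idx[-1]
        L.append([x0+sub(a-1,a),r]); R.append([x0+b+1-(thr-row[b+1])/(row[b]-row[b+1]),r])
    return np.array(L),np.array(R)
def fit(P):
    for _ in range(4):
        c=np.polyfit(P[:,1],P[:,0],1); e=np.polyval(c,P[:,1])-P[:,0]
        k=np.abs(e)<max(0.4,1.5*e.std()); 
        if k.all(): break
        P=P[k]
    print(len(P),"rms",e.std()); r=np.array([P[:,1].min(),P[:,1].max()]); return np.c_[np.polyval(c,r),r]
Ls,Rs=edges(s,"scene",274,302,400,450,110); Lt,Rt=edges(t,"top",192,213,195,236,110)
print(np.c_[Ls,Rs][::4].round(1)); print(np.c_[Lt,Rt][::4].round(1))
F=[fit(x) for x in(Ls,Rs,Lt,Rt)]
for f in F: print(f.round(2).tolist())
def plane(n,f):
    o,d=ray(n,f); nn=np.cross(d[0],d[1]); nn/=np.linalg.norm(nn); return o,nn
def line(fs,ft):
    o1,n1=plane("scene",fs);o2,n2=plane("top",ft)
    d=np.cross(n1,n2); d/=np.linalg.norm(d); d*=np.sign(d[2])
    # point with z=.1
    A=np.array([n1,n2,[0,0,1]]); p=np.linalg.solve(A,[n1@o1,n2@o2,.1]); return p,d
# scene left = ? world
for a,b in((0,2),(0,3),(1,2),(1,3)):
    p,d=line(F[a],F[b]); print(a,b,p.round(4),d.round(3),"tilt",np.degrees(np.arcsin(d[2])).round(2),"yaw",np.degrees(np.arctan2(d[1],d[0])).round(2))
E
```

```text
Traceback (most recent call last):
IndexError: index 41 is out of bounds for axis 0 with size 41
```

```bash
cat > sp.py <<'E'
import cv2,numpy as np
from h import *
def edges(im,r0,r1,x0,x1,thr):
    f=im.astype(float); g=f.min(axis=2)-1.0*(f.max(axis=2)-f.min(axis=2)); L=[];R=[]
    for r in range(r0,r1):
        row=g[r,x0:x1]; idx=np.where(row>thr)[0]
        if len(idx)<5: continue
        # longest run
        runs=np.split(idx,np.where(np.diff(idx)>3)[0]+1); q=max(runs,key=len); a,b=q[0],q[-1]
        if a<1 or b+1>=len(row): continue
        L.append([x0+a-1+(thr-row[a-1])/(row[a]-row[a-1]),r]); R.append([x0+b+(row[b]-thr)/(row[b]-row[b+1]),r])
    return np.array(L),np.array(R)
def fit(P):
    for _ in range(4):
        c=np.polyfit(P[:,1],P[:,0],1); e=np.polyval(c,P[:,1])-P[:,0]
        k=np.abs(e)<max(0.4,1.5*e.std()); 
        if k.all(): break
        P=P[k]
    print(len(P),"rms",e.std()); r=np.array([P[:,1].min(),P[:,1].max()]); return np.c_[np.polyval(c,r),r]
def plane(n,f):
    o,d=ray(n,f); nn=np.cross(d[0],d[1]); nn/=np.linalg.norm(nn); return o,nn
def line(fs,ft):
    o1,n1=plane("scene",fs);o2,n2=plane("top",ft)
    d=np.cross(n1,n2); d/=np.linalg.norm(d); d*=np.sign(d[2])
    A=np.array([n1,n2,[0,0,1]]); p=np.linalg.solve(A,[n1@o1,n2@o2,.1]); return p,d
E
python3 - <<'E'
from sp import *
s=cv2.imread("pics/scene0.png");t=cv2.imread("pics/top0.png")
Ls,Rs=edges(s,277,302,400,450,95); Lt,Rt=edges(t,190,215,190,245,80)
print(np.c_[Ls,Rs][::3].round(1)); print(np.c_[Lt,Rt][::3].round(1))
F=[fit(x) for x in(Ls,Rs,Lt,Rt)]
for f in F: print(f.round(2).tolist())
for a,b in((0,2),(0,3),(1,2),(1,3)):
    p,d=line(F[a],F[b]); print(a,b,p.round(4),d.round(3),"tilt",np.degrees(np.arcsin(d[2])).round(2),"yaw",np.degrees(np.arctan2(d[1],d[0])).round(2))
E
```

```text
[[420.8 277.  441.3 277. ]
 [419.4 280.  440.2 280. ]
 [417.6 283.  438.6 283. ]
 [416.1 286.  437.1 286. ]
 [414.6 289.  435.8 289. ]
 [413.2 292.  434.4 292. ]
 [411.7 295.  433.2 295. ]
 [410.2 298.  431.5 298. ]
 [408.7 301.  430.2 301. ]]
[[205.8 190.  223.2 190. ]
 [208.9 193.  224.8 193. ]
 [207.5 196.  223.5 196. ]
 [206.2 199.  222.4 199. ]
 [205.  202.  221.4 202. ]
 [203.8 205.  220.3 205. ]
 [202.8 208.  219.3 208. ]
 [201.8 211.  218.4 211. ]
 [200.7 214.  217.  214. ]]
24 rms 0.11508946883292581
25 rms 0.09625132196668515
22 rms 0.12727239324211095
24 rms 0.11127982551498007
[[420.76, 277.0], [408.63, 301.0]]
[[441.43, 277.0], [430.18, 301.0]]
[[208.92, 192.0], [200.56, 214.0]]
[[225.52, 191.0], [217.06, 214.0]]
0 2 [0.7944 0.2177 0.1   ] [-0.874  0.166  0.456] tilt 27.13 yaw 169.25
0 3 [0.5997 0.2349 0.1   ] [-0.867  0.168  0.469] tilt 27.95 yaw 169.05
1 2 [0.6132 0.2773 0.1   ] [-0.862  0.154  0.483] tilt 28.91 yaw 169.84
1 3 [0.404  0.2978 0.1   ] [-0.852  0.156  0.499] tilt 29.95 yaw 169.64
```

```bash
cat >> sp.py <<'E'
def frame(o,yaw,tilt=30):
    y=np.radians(yaw);a=np.radians(tilt)
    X=np.array([np.cos(a)*np.cos(y),np.cos(a)*np.sin(y),np.sin(a)]);Z=np.array([-np.sin(a)*np.cos(y),-np.sin(a)*np.sin(y),np.cos(a)])
    return np.array(o),np.c_[X,np.cross(Z,X),Z]
PTS=np.array([[-74.5,43,31],[-74.5,-43,31],[-74.5,43,35],[-74.5,-43,35],[60.5,29,40],[60.5,-29,40],[60.5,29,36],[60.5,-29,36],[50,22,0],[50,-22,0],[-66.5,22,0],[-66.5,-22,0],[-66.5,37,29],[-66.5,-37,29],[0,0,0]])/1000
def overlay(o,yaw,name,s,t):
    O,R=frame(o,yaw); P=O+PTS@R.T; out=[]
    for im,n,(x,y,w,h,k) in((s,"scene",(380,235,80,110,5)),(t,"top",(185,170,72,99,5))):
        c=cv2.resize(im[y:y+h,x:x+w],None,fx=k,fy=k,interpolation=cv2.INTER_CUBIC)
        for u,v in proj(n,P): cv2.circle(c,(int((u-x+.5)*k),int((v-y+.5)*k)),3,(0,0,255),1)
        out.append(cv2.copyMakeBorder(c,0,550-c.shape[0],0,0,cv2.BORDER_CONSTANT))
    cv2.imwrite(name,np.hstack(out))
E
python3 - <<'E'
from sp import *
s=cv2.imread("pics/scene0.png");t=cv2.imread("pics/top0.png")
s=np.clip(s.astype(int)*2,0,255).astype(np.uint8);t=np.clip(t.astype(int)*2,0,255).astype(np.uint8)
overlay([.6065,.2561,.1],169.5,"pics/ov1.png",s,t)
E
```

```text
(no output)
```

View pics/ov1.png

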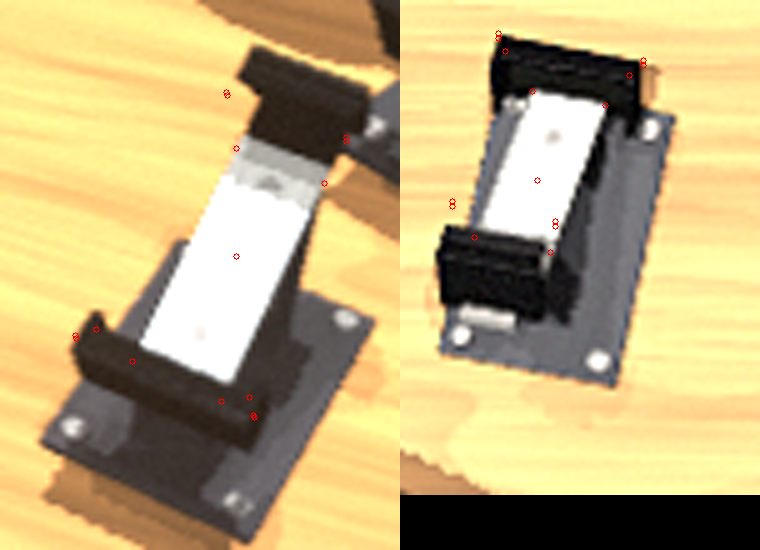

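```bash
python3 - <<'E'
from sp import *
s=cv2.imread("pics/scene0.png");t=cv2.imread("pics/top0.png")
def cen(im,u,v,r=4):
    g=im[v-r:v+r+1,u-r:u+r+1].astype(float).mean(2); b=np.percentile(g,60); w=np.clip(b-g-12,0,None)
    yy,xx=np.mgrid[-r:r+1,-r:r+1]; m=(xx**2+yy**2)<=r*r; w=w*m; print(g.astype(int) if r<4 else ''); return [u+(w*xx).sum()/w.sum(),v+(w*yy).sum()/w.sum()]
a=cen(s,419,301,3);b=cen(t,215,197,3); print(a,b)
P=tri([a],[b]); print("screw",P)
# jaw edge & others
cs=lambda x,y:(380+x/5-.5,235+y/5-.5); ct=lambda x,y:(185+(x-400)/5-.5,170+y/5-.5)
def big(im,x,y,w,h,k,nm):
    c=np.clip(im[y:y+h,x:x+w].astype(float)*3.5,0,255).astype(np.uint8); cv2.imwrite(nm,cv2.resize(c,None,fx=k,fy=k,interpolation=cv2.INTER_CUBIC))
big(s,385,238,75,55,10,"pics/zs_jaw.png");big(s,385,285,75,55,10,"pics/zs_led.png");big(t,185,170,60,70,8,"pics/zt.png")
# spine plates screws
E
```

```text
[[163 162 163 162 162 162 162]
 [163 163 153 140 142 156 161]
 [162 147 130 124 124 138 154]
 [162 149 130 122 121 127 149]
 [163 150 130 122 119 137 155]
 [162 160 153 147 152 158 161]
 [161 161 161 161 162 161 162]]
[[143 140 139 142 142 139 140]
 [143 142 140 141 140 139 140]
 [143 137 123 107 113 129 142]
 [142 133 112  99 104 122 143]
 [141 133 115 113 119 129 142]
 [140 140 144 143 144 142 143]
 [138 140 140 140 142 141 141]]
[np.float64(419.4244454713494), np.float64(300.92097966728284)] [np.float64(215.1825), np.float64(196.975)]
screw [[0.63751702 0.25054878 0.07659579 0.00277473]]
```

View pics/zs_jaw.png

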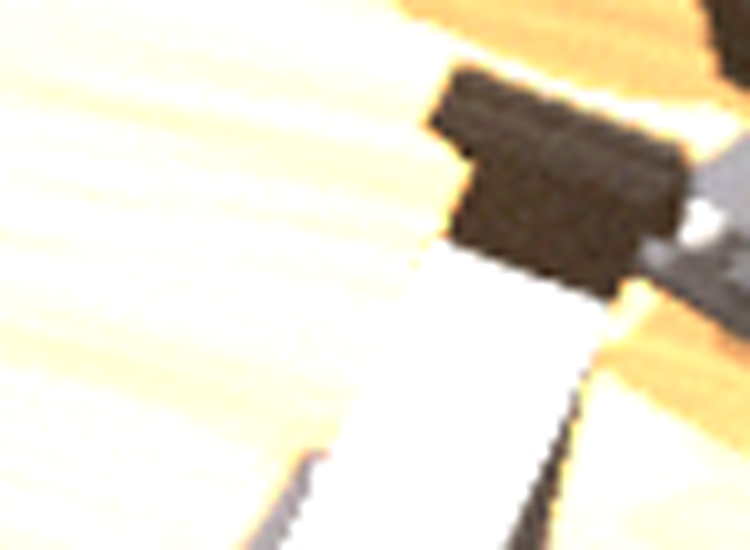

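View pics/zs_led.png

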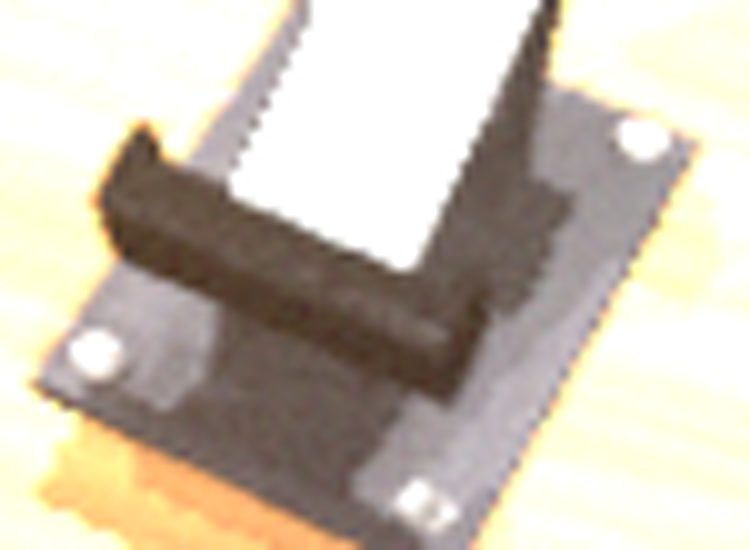

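View pics/zt.png

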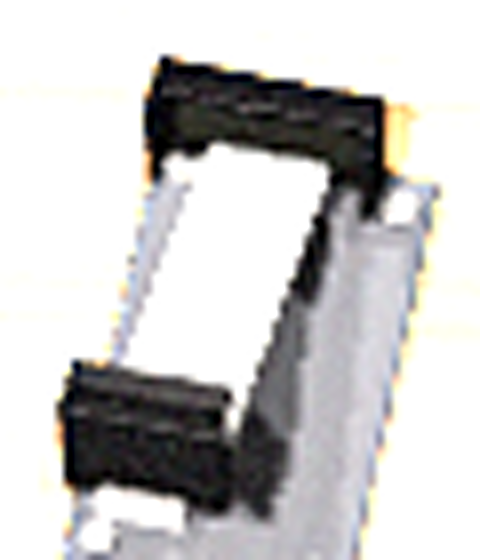

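```bash
python3 - <<'E'
from sp import *
S=lambda x,y:(385+x/10-.5,238+y/10-.5); S2=lambda x,y:(385+x/10-.5,285+y/10-.5); T=lambda x,y:(185+x/8-.5,170+y/8-.5)
names=["jaw mouth y-","ledge bot y-","ledge bot y+","cheek y-","plate near y+ scr","plate scr far y-","plate scr far y+"]
sc=[S(430,122),S2(100,203),S2(455,345),S2(145,122),S2(643,140),S2(95,352),S2(428,505)]
tp=[T(235,393),T(385,97),T(163,58),T(383,97+60),T(97,535),T(403,207),T(175,165)]
P=tri(sc,tp)
for yaw in (169.5,):
    O,R=frame([.5977,.2579,.1],yaw)
    for n,p in zip(names,P): print(n,p.round(4),((p[:3]-O)@R*1000).round(1))
a,b=P[6][:2]-P[5][:2]; print("plate far edge yaw",np.degrees(np.arctan2(b,a)))
s=cv2.imread("pics/scene0.png");t=cv2.imread("pics/top0.png")
s=np.clip(s.astype(int)*2,0,255).astype(np.uint8);t=np.clip(t.astype(int)*2,0,255).astype(np.uint8)
overlay([.5977,.2579,.1],169.5,"pics/ov2.png",s,t)
E
```

```text
jaw mouth y- [0.5559 0.2371 0.1657 0.0007] [65.2 28.  38.3]
ledge bot y- [0.6813 0.2008 0.0855 0.0015] [-87.5  40.9  33.7]
ledge bot y+ [0.6945 0.283  0.0878 0.0012] [-84.5 -42.3  34.8]
cheek y- [0.6574 0.2023 0.09   0.0029] [-64.6  43.8  25.8]
plate near y+ scr [0.5323 0.3129 0.0102 0.0028] [  19.5  -42.2 -114.9]
plate scr far y- [0.6583 0.2027 0.0114 0.0029] [-104.6   43.3  -41.9]
plate scr far y+ [0.6738 0.2881 0.0125 0.0053] [-103.8  -43.5  -41.1]
plate far edge yaw 79.74319053658506
```

View pics/ov2.png

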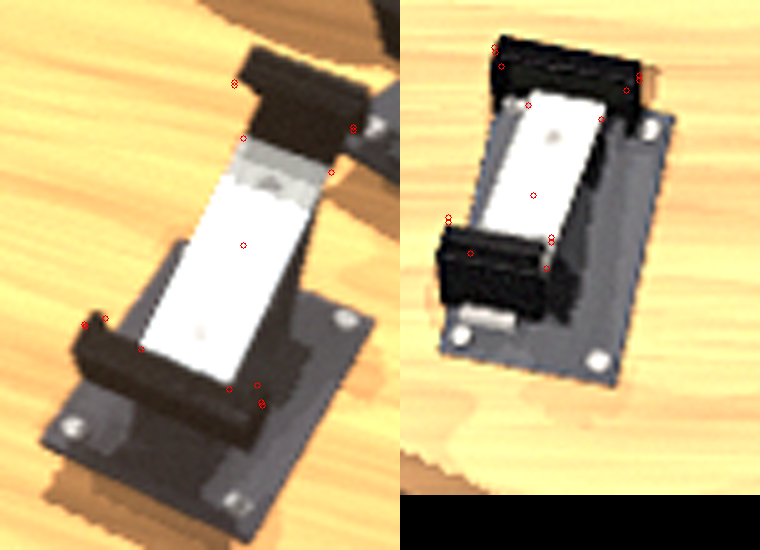

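Call:
drive_tool(
  increments="0.03 -0.025 0.004 0; 0.03 -0.025 0.004 0; 0.03 -0.025 0.004 0; 0.03 -0.025 0.004 0; 0.03 -0.025 0.004 0; 0.03 -0.025 0.004 0; 0.03 -0.025 0.004 0; 0.03 -0.025 0.004 0; 0.03 -0.025 0.004 0; 0.03 -0.025 0.004 0.04; 0.005 -0.036 0 0.04; 0 -0.036 0 0.04",
  grip=1,
)

```text
t: 1.1
eef_pos: [0.4999, 0.3227, 0.2928]
tool_rot: [0.0, 0.085, 0.996, -0.0]
contact_force: [0.5, -0.5, -0.5]
gripper_width: 0.997
```

Call:
drive_tool(
  increments="0 -0.036 0 0.04; 0 -0.036 0 0.04; 0 -0.036 0 0.04; 0 -0.036 0 0.04; 0 -0.036 0 0.04; 0 -0.036 0 0.04; 0 -0.036 0 0.04; 0 -0.036 0 0.04; 0 -0.036 0 0.04; 0 -0.036 0 0.04; 0 -0.036 0 0.04; 0 -0.036 0 0.04",
)

```text
t: 2.1
eef_pos: [0.4973, -0.1088, 0.2932]
tool_rot: [-0.0, -0.156, 0.988, 0.0]
contact_force: [0.8, 0.4, 0.3]
gripper_width: 1.0
```

Call:
drive_tool(
  increments="0.003 -0.017 -0.024 0.02; 0.003 -0.017 -0.024 0.02; 0.003 -0.017 -0.024 0.02; 0.003 -0.017 -0.024 0.02; 0.003 -0.017 -0.024 0.02; 0.003 -0.017 -0.024 0.02; 0.003 -0.017 -0.024 0.02; 0.002 -0.015 -0.024 0.013; 0 0 0 0",
)

```text
t: 2.85
eef_pos: [0.5177, -0.2434, 0.0969]
tool_rot: [-0.003, -0.228, 0.974, 0.001]
contact_force: [0.1, 0.4, 0.3]
gripper_width: 1.003
```

```bash
cat > st.py <<'E'
from h import *
o=bot.get_obs(); q=o["tool_rot"]; print("t",o["t"].__round__(2),"p",o["eef_pos"].round(4),"tool x yaw",np.degrees(2*np.arctan2(q[2],q[1])%(2*np.pi)).round(2),"F",o["contact_force"].round(1),"M",o["torque"].round(2),"w",round(o["gripper_width"],3),"q",o["q"].round(2))
E
python3 st.py; python3 - <<'E'
from h import *
for n in("scene","top"): cv2.imwrite(f"pics/{n}1.png",bot.read_camera(n)[:,:,::-1])
a=cv2.imread("pics/scene1.png")[180:330,180:330];b=cv2.imread("pics/top1.png")[180:330,320:470]
cv2.imwrite("pics/c1.png",np.hstack([cv2.resize(a,(400,400)),cv2.resize(b,(400,400))]))
E
```

```text
t 2.85 p [ 0.5177 -0.2434  0.0969] tool x yaw 206.36 F [0.1 0.4 0.3] M [-0.06  0.08  0.02] w 1.003 q [ 0.1   0.52  0.3   1.94 -0.23  0.71  2.56]
```

View pics/c1.png

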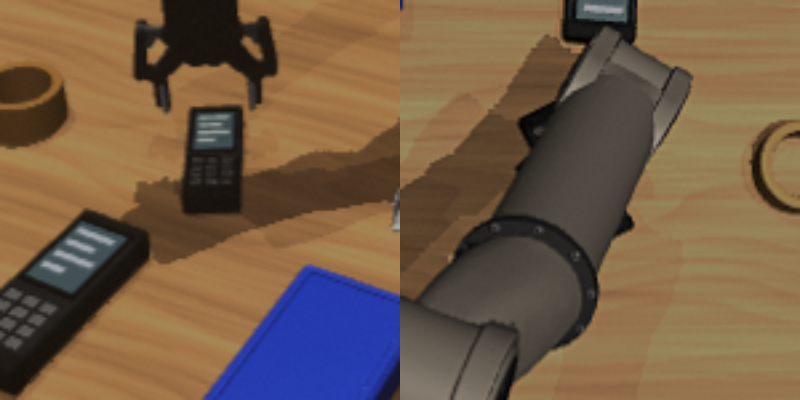

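Call:
drive_tool(
  increments="0.001 0 -0.012 0.006; 0.001 0 -0.012 0; 0 0 -0.012 0; 0 0 -0.012 0; 0 0 -0.012 0; 0 0 -0.008 0; 0 0 -0.005 0; 0 0 0 0; 0 0 0 0",
)

```text
t: 3.7
eef_pos: [0.5228, -0.2412, 0.0281]
tool_rot: [-0.0, -0.232, 0.973, 0.0]
contact_force: [-0.1, 0.5, -0.4]
gripper_width: 0.997
```

```bash
python3 st.py; python3 - <<'E'
from h import *
cv2.imwrite("pics/scene2.png",bot.read_camera("scene")[:,:,::-1])
a=cv2.imread("pics/scene2.png")[170:290,200:320]
cv2.imwrite("pics/c2.png",cv2.resize(a,(600,600),interpolation=cv2.INTER_CUBIC))
E
```

```text
t 3.7 p [ 0.5228 -0.2412  0.0281] tool x yaw 206.87 F [-0.1  0.5 -0.4] M [-0.01 -0.05 -0.01] w 0.997 q [ 0.13  0.63  0.25  1.96 -0.27  0.58  2.6 ]
```

View pics/c2.png

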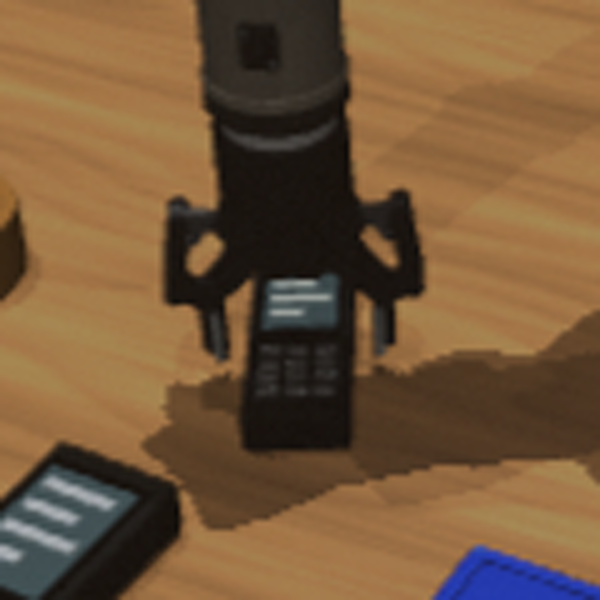

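Call:
drive_tool(
  increments="-0.001 -0.001 -0.005 0; 0 0 0 0; 0 0 0 0",
)

```text
t: 4.0
eef_pos: [0.5218, -0.2423, 0.0234]
tool_rot: [-0.0, -0.232, 0.973, -0.0]
contact_force: [-0.7, 0.3, -0.2]
gripper_width: 1.004
```

```bash
python3 st.py
```

```text
t 4.0 p [ 0.5218 -0.2423  0.0234] tool x yaw 206.87 F [-0.7  0.3 -0.2] M [ 0.05 -0.04 -0.  ] w 1.004 q [ 0.14  0.64  0.25  1.96 -0.27  0.57  2.61]
```

Call:
drive_tool(
  increments="0 0 0 0; 0 0 0 0; 0 0 0 0; 0 0 0 0; 0 0 0 0; 0 0 0 0; 0 0 0 0; 0 0 0 0",
  grip=0,
  squeeze=40,
)

```text
t: 4.67
eef_pos: [0.5222, -0.2423, 0.0238]
tool_rot: [0.0, -0.232, 0.973, -0.0]
contact_force: [-1.2, 0.4, 6.4]
gripper_width: 0.719
```

```bash
python3 st.py; python3 - <<'E'
from h import *
cv2.imwrite("pics/scene3.png",bot.read_camera("scene")[:,:,::-1])
a=cv2.imread("pics/scene3.png")[170:290,200:320]
cv2.imwrite("pics/c3.png",cv2.resize(a,(600,600),interpolation=cv2.INTER_CUBIC))
E
```

```text
t 4.67 p [ 0.5222 -0.2423  0.0238] tool x yaw 206.87 F [-1.2  0.4  6.4] M [0.11 0.21 0.01] w 0.719 q [ 0.14  0.64  0.25  1.96 -0.27  0.57  2.61]
```

View pics/c3.png

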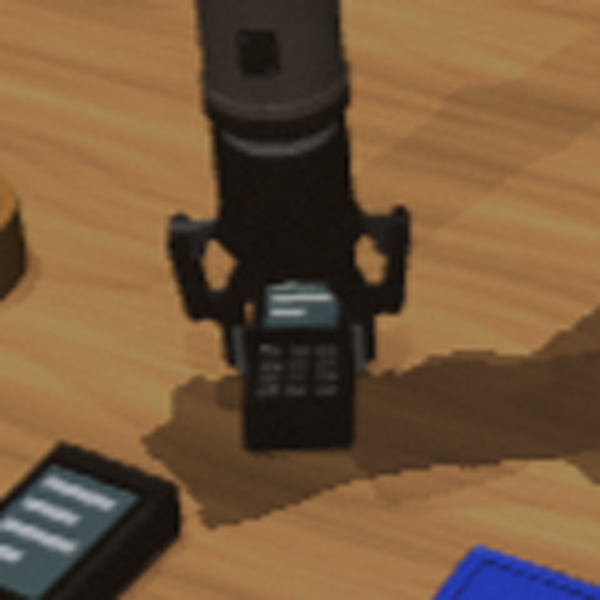

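Call:
drive_tool(
  increments="0 0 0.01 0; 0 0 0.02 0; 0 0 0.035 0; 0 0 0.035 0; 0 0 0.035 0; 0 0 0.035 0; 0 0 0.035 0; 0 0 0.035 0; 0 0 0.03 0; 0 0 0.01 0; 0 0 0 0",
)

```text
t: 5.63
eef_pos: [0.5227, -0.2425, 0.3056]
tool_rot: [0.002, -0.232, 0.973, -0.001]
contact_force: [0.4, -0.7, -4.0]
gripper_width: 0.712
```

```bash
python3 st.py; python3 - <<'E'
from h import *
cv2.imwrite("pics/scene4.png",bot.read_camera("scene")[:,:,::-1])
a=cv2.imread("pics/scene4.png")[50:250,180:380]
cv2.imwrite("pics/c4.png",cv2.resize(a,(600,600),interpolation=cv2.INTER_CUBIC))
E
```

```text
t 5.63 p [ 0.5227 -0.2425  0.3056] tool x yaw 206.88 F [ 0.4 -0.7 -4. ] M [ 0.02 -0.08 -0.02] w 0.712 q [ 0.02  0.27  0.38  1.76 -0.11  1.13  2.47]
```

View pics/c4.png

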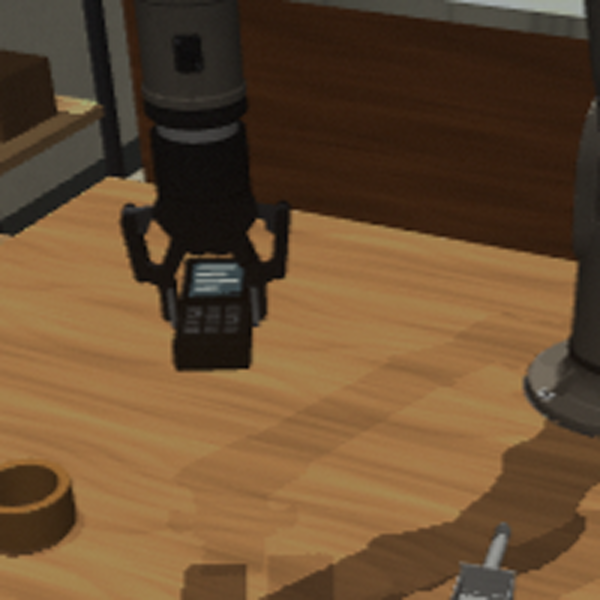

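Call:
drive_tool(
  increments="0.01 0.02 0 -0.025; 0.011 0.035 0 -0.05; 0.011 0.035 0 -0.05; 0.011 0.035 0 -0.05; 0.011 0.035 0 -0.05; 0.011 0.035 0 -0.05; 0.011 0.035 0 -0.05; 0.011 0.035 0 -0.05; 0.01 0.035 0 -0.05; 0.01 0.035 0 -0.05; 0.01 0.035 0 -0.05; 0.01 0.035 0 -0.05",
)

```text
t: 6.68
eef_pos: [0.6475, 0.1643, 0.2991]
tool_rot: [-0.003, 0.054, 0.999, -0.001]
contact_force: [0.8, 0.2, -4.1]
gripper_width: 0.716
```

```bash
python3 st.py
```

```text
t 6.68 p [0.6475 0.1643 0.2991] tool x yaw 173.8 F [ 0.8  0.2 -4.1] M [-0.09 -0.17 -0.03] w 0.716 q [-0.56  0.44  0.32  1.53 -0.14  1.19  1.24]
```

Call:
drive_tool(
  increments="0.007 0.027 0 -0.025; 0.007 0.027 0 -0.025; 0.006 0.027 0 -0.025; 0 0 -0.03 0; 0 0 -0.03 0; 0 0 -0.03 0; 0 0 0 0; 0 0 0 0",
)

```text
t: 7.35
eef_pos: [0.6663, 0.243, 0.2086]
tool_rot: [-0.004, 0.09, 0.996, -0.002]
contact_force: [-0.5, -0.4, -4.3]
gripper_width: 0.717
```

```bash
python3 st.py; cat > look.py <<'E'
import sys
from h import *
k=sys.argv[1]
for n in("scene","top"): cv2.imwrite(f"pics/{n}{k}.png",bot.read_camera(n)[:,:,::-1])
a=cv2.imread(f"pics/scene{k}.png")[215:350,370:505];b=cv2.imread(f"pics/top{k}.png")[150:285,160:295]
f=lambda x:np.clip(cv2.resize(x,(400,400),interpolation=cv2.INTER_CUBIC).astype(float)*1.8,0,255).astype(np.uint8)
a=cv2.imread(f"pics/scene{k}.png")[190:350,370:490]
f2=lambda x:np.clip(cv2.resize(x,(450,600),interpolation=cv2.INTER_CUBIC).astype(float)*1.8,0,255).astype(np.uint8)
b=cv2.imread(f"pics/top{k}.png")[150:250,170:270]
c=np.zeros((600,800,3),np.uint8); c[:,:450]=f2(a); c[:350,450:]=f(b)[:350,:350]
cv2.imwrite(f"pics/c{k}.png",c)
E
python3 look.py 5
```

```text
t 7.35 p [0.6663 0.243  0.2086] tool x yaw 169.64 F [-0.5 -0.4 -4.3] M [-0.01 -0.06  0.02] w 0.717 q [-0.63  0.59  0.3   1.51 -0.19  1.07  1.1 ]
```

View pics/c5.png

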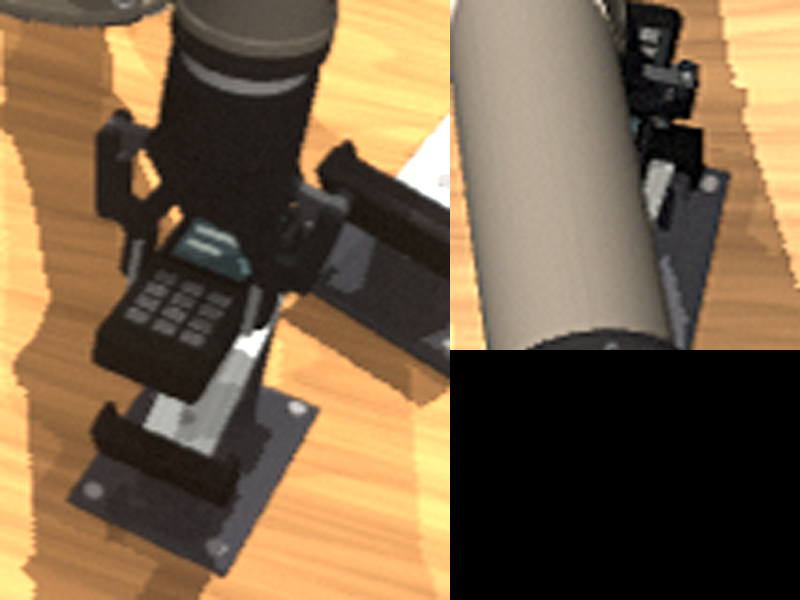

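```bash
python3 - <<'E'
from h import *
o=bot.get_obs();p=o["eef_pos"]
e=np.array([np.cos(np.radians(169.6)),np.sin(np.radians(169.6))]); y=np.array([-e[1],e[0]])
uv=[(370+x/3.75-.5,190+v/3.75-.5) for x,v in((95,360),(197,402),(100,335),(207,375))]
for q,z in zip(uv,(p[2]-.0238,)*2+(p[2]+.0022,)*2):
    w=onz("scene",[q],z)[0]; d=w[:2]-p[:2]; print(w.round(4),"along head dir rel TCP",(d@e*1000).round(1),"across",(d@y*1000).round(1))
oo=np.array([.596,.258]); d=p[:2]-oo; print("TCP in cradle horiz",d@e*1000,d@y*1000)
E
```

```text
[0.7291 0.2015 0.19  ] along head dir rel TCP -66.4 across 30.8
[0.7387 0.26   0.19  ] along head dir rel TCP -65.2 across -28.6
[0.7366 0.2032 0.216 ] along head dir rel TCP -73.4 across 27.7
[0.744  0.2625 0.216 ] along head dir rel TCP -70.0 across -31.9
TCP in cradle horiz -74.75009012240335 0.8184779575857983
```

```bash
python3 st.py; python3 - <<'E'
from h import *
im=bot.read_camera("scene")[:,:,::-1]; cv2.imwrite("pics/scene6.png",im)
a=im[240:305,390:455]
cv2.imwrite("pics/c6.png",np.clip(cv2.resize(a,(585,585),interpolation=cv2.INTER_CUBIC).astype(float)*3,0,255).astype(np.uint8))
E
python3 st.py
```

```text
t 7.45 p [0.6694 0.2437 0.2138] tool x yaw 169.62 F [ 1.4 -0.2 -3.2] M [-0.01 -0.11 -0.01] w 0.714 q [-0.63  0.59  0.3   1.51 -0.19  1.07  1.1 ]
t 7.5 p [0.6699 0.2439 0.2149] tool x yaw 169.62 F [ 1.2  0.5 -3.4] M [ 0.   -0.1   0.02] w 0.719 q [-0.63  0.58  0.3   1.51 -0.19  1.07  1.1 ]
```

View pics/c6.png

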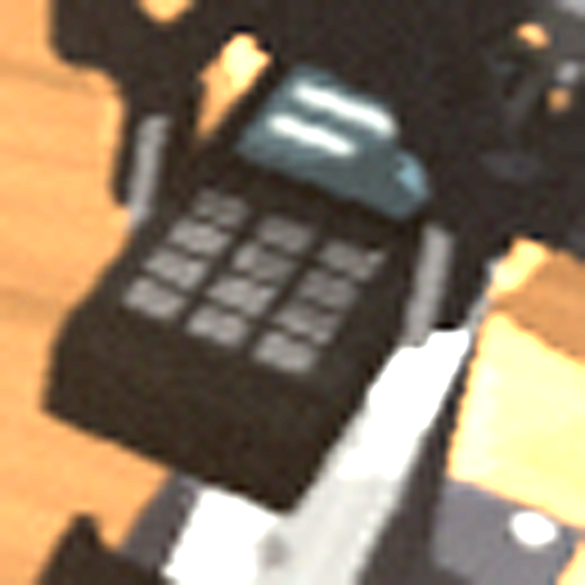

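```bash
python3 - <<'E'
from h import *
o=bot.get_obs();p=o["eef_pos"]
e=np.array([np.cos(np.radians(169.6)),np.sin(np.radians(169.6))]); y=np.array([-e[1],e[0]])
uv=[(390+x/9-.5,240+v/9-.5) for x,v in((42,405),(287,515),(60,340),(310,440))]
for dz in (0,.005):
  for q,z in zip(uv,(p[2]-.0238,)*2+(p[2]+.0022,)*2):
    w=onz("scene",[q],z+dz)[0]; d=w[:2]-p[:2]; print(dz,"along head dir rel TCP",(d@e*1000).round(1),"across",(d@y*1000).round(1))
E
```

```text
0 along head dir rel TCP -65.1 across 33.1
0 along head dir rel TCP -66.6 across -27.5
0 along head dir rel TCP -69.9 across 29.6
0 along head dir rel TCP -68.6 across -29.5
0.005 along head dir rel TCP -70.1 across 31.3
0.005 along head dir rel TCP -71.6 across -28.8
0.005 along head dir rel TCP -75.1 across 27.8
0.005 along head dir rel TCP -73.8 across -30.8
```

Call:
drive_tool(
  increments="0 0 -0.015 0; 0 0 -0.02 0; 0 0 -0.015 0; 0 0 -0.01 0; 0 0 0 0; 0 0 0 0; 0 0 0 0",
)

```text
t: 8.08
eef_pos: [0.67, 0.2441, 0.1552]
tool_rot: [0.001, 0.09, 0.996, 0.001]
contact_force: [-0.3, 0.1, -3.4]
gripper_width: 0.715
```

```bash
python3 st.py;python3 look.py 7; python3 st.py
```

```text
t 8.08 p [0.67   0.2441 0.1552] tool x yaw 169.63 F [-0.3  0.1 -3.4] M [-0.   -0.06 -0.02] w 0.715 q [-0.62  0.64  0.28  1.55 -0.2   0.97  1.11]
t 8.18 p [0.6699 0.2441 0.155 ] tool x yaw 169.63 F [ 0.2 -0.3 -4.2] M [-0.01 -0.04  0.02] w 0.716 q [-0.62  0.64  0.28  1.55 -0.2   0.97  1.11]
```

View pics/c7.png

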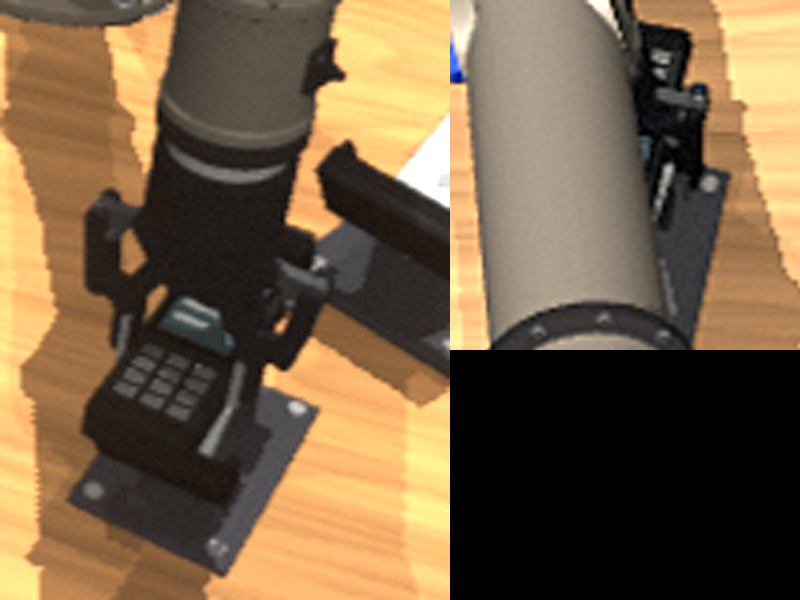

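Call:
drive_tool(
  increments="0 0 -0.004 0; 0 0 -0.004 0; 0 0 -0.004 0; 0 0 0 0; 0 0 0 0",
)

```text
t: 8.6
eef_pos: [0.6685, 0.2438, 0.1407]
tool_rot: [-0.001, 0.09, 0.996, -0.0]
contact_force: [-0.6, -0.1, -3.3]
gripper_width: 0.713
```

Call:
drive_tool(
  increments="0 0 -0.003 0; 0 0 0 0; 0 0 0 0",
)

```text
t: 8.85
eef_pos: [0.6688, 0.2438, 0.1381]
tool_rot: [-0.0, 0.09, 0.996, -0.0]
contact_force: [0.6, -1.2, -4.8]
gripper_width: 0.716
```

Call:
drive_tool(
  increments="0 0 -0.003 0; 0 0 0 0; 0 0 0 0",
)

```text
t: 9.1
eef_pos: [0.6691, 0.2439, 0.1354]
tool_rot: [0.0, 0.09, 0.996, 0.0]
contact_force: [0.1, 0.3, -4.4]
gripper_width: 0.714
```

Call:
drive_tool(
  increments="0 0 -0.003 0; 0 0 0 0; 0 0 0 0",
)

```text
t: 9.35
eef_pos: [0.6696, 0.2439, 0.133]
tool_rot: [0.001, 0.09, 0.996, 0.0]
contact_force: [2.0, -0.3, -0.8]
gripper_width: 0.715
```

Call:
drive_tool(
  increments="0 0 -0.003 0; 0 0 0 0; 0 0 0 0",
)

```text
t: 9.6
eef_pos: [0.6701, 0.2437, 0.13]
tool_rot: [0.001, 0.091, 0.996, 0.0]
contact_force: [5.3, 0.4, 1.2]
gripper_width: 0.718
```

Call:
drive_tool(
  increments="0 0 0.006 0; -0.005 0.001 0.003 0; -0.005 0.001 0.003 0; -0.005 0.001 0.003 0; -0.005 0.001 0.003 0; -0.005 0.001 0.003 0; 0 0 0 0; 0 0 0 0",
)

```text
t: 10.27
eef_pos: [0.6435, 0.2492, 0.1506]
tool_rot: [0.0, 0.09, 0.996, 0.0]
contact_force: [0.9, 0.4, -4.4]
gripper_width: 0.714
```

```bash
python3 st.py;python3 look.py 8; python3 st.py
```

```text
t 10.27 p [0.6435 0.2492 0.1506] tool x yaw 169.68 F [ 0.9  0.4 -4.4] M [-0.04 -0.05 -0.01] w 0.714 q [-0.65  0.61  0.28  1.62 -0.2   0.94  1.09]
t 10.37 p [0.644  0.2488 0.1503] tool x yaw 169.64 F [ 0.2 -0.1 -5. ] M [ 0.   -0.05 -0.06] w 0.712 q [-0.65  0.61  0.28  1.62 -0.2   0.94  1.09]
```

View pics/c8.png

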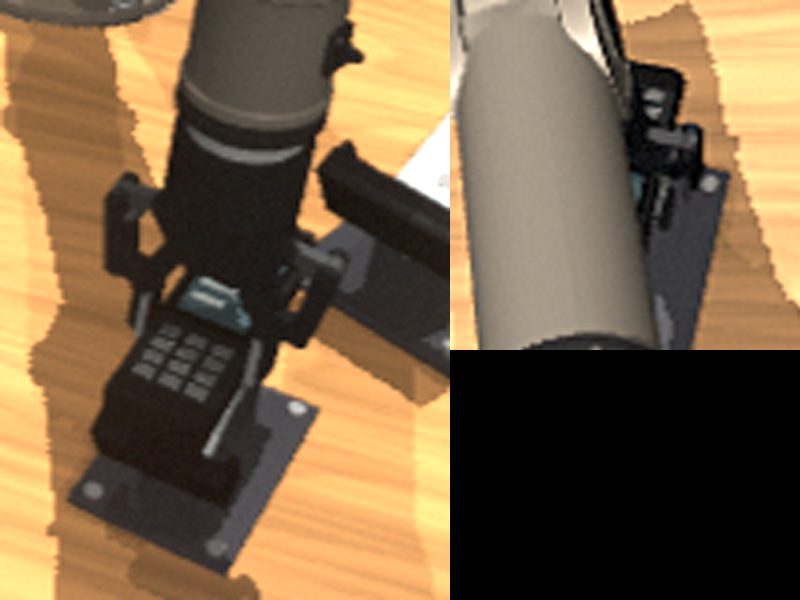

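Call:
drive_tool(
  increments="-0.003 0.001 0.003 0; -0.005 0.001 0.003 0; -0.005 0.001 0.003 0; 0 0 0 0; 0 0 0 0",
)

```text
t: 10.78
eef_pos: [0.6313, 0.2513, 0.1596]
tool_rot: [0.001, 0.09, 0.996, -0.0]
contact_force: [4.0, -1.5, -8.3]
gripper_width: 0.714
```

Call:
drive_tool(
  increments="-0.005 0.001 0.003 0; -0.005 0.001 0.003 0; 0 0 0 0; 0 0 0 0",
)

```text
t: 11.12
eef_pos: [0.6217, 0.253, 0.1654]
tool_rot: [0.001, 0.091, 0.996, -0.0]
contact_force: [5.1, -3.1, -8.9]
gripper_width: 0.715
```

```bash
python3 st.py
```

```text
t 11.12 p [0.6217 0.253  0.1654] tool x yaw 169.62 F [ 5.1 -3.1 -8.9] M [-0.62 -1.59  0.12] w 0.715 q [-0.68  0.57  0.29  1.66 -0.19  0.94  1.06]
```

```bash
cat > plan.py <<'E'
import numpy as np
e=np.array([np.cos(np.radians(169.6)),np.sin(np.radians(169.6))])
def tcp(a,xh,zh,L=95,G=21,O=(.596,.258,.1)):
    a=np.radians(a); x=xh+(-L*np.cos(a)+G*np.sin(a)); z=zh+L*np.sin(a)+G*np.cos(a)
    h=x*.8660-z*.5; v=x*.5+z*.866
    return np.array([O[0]+e[0]*h/1e3,O[1]+e[1]*h/1e3,O[2]+v/1e3+.003])
if __name__=="__main__":
    last=tcp(30,80,1.8); print(last.round(4))
    for a in (30,25,20,15,10,5,0):
        p=tcp(a,99-26*np.sin(np.radians(a)),0); print(a,p.round(4),((p-last)*1000).round(1)); last=p
    for xh in(96,93,90,87,84,82.5):
        p=tcp(0,xh,0); print(xh,p.round(4),((p-last)*1000).round(1)); last=p
E
python3 plan.py
```

```text
[0.6222 0.2532 0.1656]
30 [0.6162 0.2543 0.167 ] [-6.   1.1  1.4]
25 [0.6159 0.2543 0.1596] [-0.3  0.  -7.4]
20 [0.6149 0.2545 0.1522] [-1.1  0.2 -7.4]
15 [0.613  0.2549 0.1448] [-1.8  0.3 -7.4]
10 [0.6104 0.2554 0.1375] [-2.6  0.5 -7.3]
5 [0.607  0.256  0.1302] [-3.4  0.6 -7.2]
0 [0.6029 0.2567 0.1232] [-4.1  0.8 -7.1]
96 [0.6055 0.2563 0.1217] [ 2.6 -0.5 -1.5]
93 [0.608  0.2558 0.1202] [ 2.6 -0.5 -1.5]
90 [0.6106 0.2553 0.1187] [ 2.6 -0.5 -1.5]
87 [0.6131 0.2549 0.1172] [ 2.6 -0.5 -1.5]
84 [0.6157 0.2544 0.1157] [ 2.6 -0.5 -1.5]
82.5 [0.617  0.2542 0.1149] [ 1.3 -0.2 -0.8]
```

Call:
drive_tool(
  increments="-0.006 0.001 0.001 0; 0 0 -0.004 0; 0 0 -0.004 0; 0 0 0 0; 0 0 0 0",
)

```text
t: 11.53
eef_pos: [0.6184, 0.2544, 0.1602]
tool_rot: [0.003, 0.091, 0.996, 0.001]
contact_force: [8.7, -1.7, -4.1]
gripper_width: 0.717
```

```bash
python3 st.py
```

```text
t 11.53 p [0.6184 0.2544 0.1602] tool x yaw 169.55 F [ 8.7 -1.7 -4.1] M [-0.42 -1.86 -0.02] w 0.717 q [-0.68  0.57  0.28  1.67 -0.19  0.92  1.06]
```

Call:
drive_tool(
  increments="-0.001 0 -0.004 0; -0.001 0 -0.004 0; -0.001 0 -0.004 0; -0.001 0 -0.003 0; 0 0 0 0; 0 0 0 0",
)

```text
t: 12.03
eef_pos: [0.6152, 0.2549, 0.1459]
tool_rot: [0.004, 0.091, 0.996, 0.002]
contact_force: [11.0, -2.1, -0.7]
gripper_width: 0.72
```

```bash
python3 st.py;python3 look.py 9; python3 st.py
```

```text
t 12.03 p [0.6152 0.2549 0.1459] tool x yaw 169.53 F [11.  -2.1 -0.7] M [-0.28 -1.81  0.02] w 0.72 q [-0.68  0.58  0.28  1.69 -0.19  0.89  1.06]
t 12.13 p [0.6151 0.2549 0.1459] tool x yaw 169.54 F [11.3 -1.1 -1.7] M [-0.27 -1.79 -0.06] w 0.716 q [-0.68  0.58  0.28  1.69 -0.19  0.89  1.06]
```

View pics/c9.png

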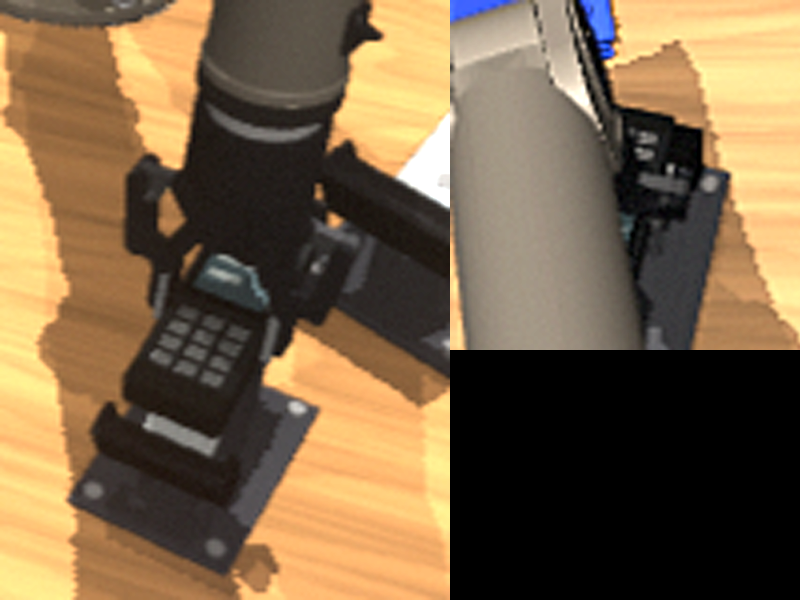

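Call:
drive_tool(
  increments="-0.002 0.001 -0.002 0; -0.002 0 -0.003 0; -0.002 0 -0.003 0; 0 0 0 0; 0 0 0 0",
)

```text
t: 12.55
eef_pos: [0.6089, 0.256, 0.1376]
tool_rot: [0.004, 0.091, 0.996, 0.002]
contact_force: [10.4, -2.2, -2.1]
gripper_width: 0.716
```

```bash
python3 st.py;python3 look.py 10; python3 st.py; python3 - <<'E'
import cv2,numpy as np
a=cv2.imread("pics/scene10.png")[265:335,385:455]
cv2.imwrite("pics/d10.png",np.clip(cv2.resize(a,(595,595),interpolation=cv2.INTER_CUBIC).astype(float)*3,0,255).astype(np.uint8))
E
```

```text
t 12.55 p [0.6089 0.256  0.1376] tool x yaw 169.54 F [10.4 -2.2 -2.1] M [-0.25 -1.76 -0.05] w 0.716 q [-0.69  0.58  0.28  1.71 -0.2   0.87  1.06]
t 12.65 p [0.6089 0.256  0.1376] tool x yaw 169.54 F [ 9.6 -1.  -2.3] M [-0.21 -1.75 -0.06] w 0.717 q [-0.69  0.58  0.28  1.71 -0.2   0.87  1.06]
```

View pics/d10.png

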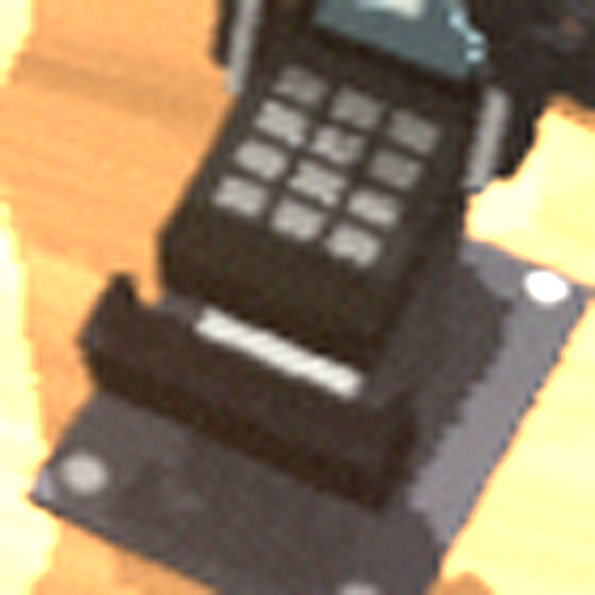

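```bash
python3 - <<'E'
from sp import *
O,R=frame([.596,.258,.1],169.6)
uv=[(385+x/8.5-.5,265+v/8.5-.5) for x,v in((168,285),(367,373))]
for zf in(.01,.02,.03,.04):
    P=onplane("scene",uv,O+R[:,2]*zf,R[:,2]); print(zf,((P-O)@R*1000).round(1).tolist())
E
```

```text
0.01 [[-59.3, 33.8, 10.0], [-59.5, -24.6, 10.0]]
0.02 [[-61.7, 31.6, 20.0], [-62.0, -26.2, 20.0]]
0.03 [[-64.2, 29.3, 30.0], [-64.5, -27.9, 30.0]]
0.04 [[-66.7, 27.1, 40.0], [-66.9, -29.5, 40.0]]
```

Call:
drive_tool(
  increments="-0.001 0 -0.003 0; 0 0 -0.003 0; -0.001 0 -0.003 0; 0 0 -0.003 0; 0 0 0 0; 0 0 0 0",
)

```text
t: 13.15
eef_pos: [0.6064, 0.2563, 0.1252]
tool_rot: [0.003, 0.091, 0.996, 0.001]
contact_force: [9.9, -0.7, -3.0]
gripper_width: 0.716
```

```bash
python3 st.py
```

```text
t 13.15 p [0.6064 0.2563 0.1252] tool x yaw 169.55 F [ 9.9 -0.7 -3. ] M [-0.15 -1.57 -0.04] w 0.716 q [-0.69  0.59  0.27  1.72 -0.2   0.85  1.06]
```

Call:
drive_tool(
  increments="0 0 -0.002 0; 0 0 -0.002 0; 0 0 0 0; 0 0 0 0",
)

```text
t: 13.48
eef_pos: [0.6067, 0.2562, 0.1214]
tool_rot: [0.004, 0.091, 0.996, 0.002]
contact_force: [10.2, -1.0, -2.1]
gripper_width: 0.718
```

```bash
python3 st.py;python3 look.py 11; python3 st.py; python3 - <<'E'
import cv2,numpy as np
a=cv2.imread("pics/scene11.png")[265:335,385:455]
cv2.imwrite("pics/d11.png",np.clip(cv2.resize(a,(595,595),interpolation=cv2.INTER_CUBIC).astype(float)*3,0,255).astype(np.uint8))
E
```

```text
t 13.48 p [0.6067 0.2562 0.1214] tool x yaw 169.55 F [10.2 -1.  -2.1] M [-0.19 -1.65 -0.06] w 0.718 q [-0.69  0.6   0.27  1.72 -0.2   0.84  1.06]
t 13.58 p [0.6067 0.2562 0.1214] tool x yaw 169.55 F [10.8 -0.1 -2.5] M [-0.18 -1.66 -0.06] w 0.717 q [-0.69  0.6   0.27  1.72 -0.2   0.84  1.06]
```

View pics/d11.png

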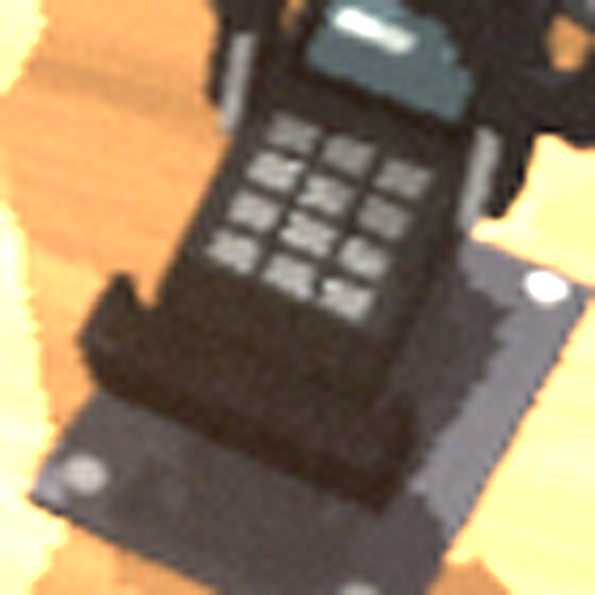

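Call:
drive_tool(
  increments="0 0 -0.002 0; 0 0 0 0; 0 0 0 0",
)

```text
t: 13.83
eef_pos: [0.6067, 0.2562, 0.1201]
tool_rot: [0.004, 0.091, 0.996, 0.002]
contact_force: [8.4, -1.3, 2.8]
gripper_width: 0.715
```

Call:
drive_tool(
  increments="0 0 -0.002 0; 0 0 0 0; 0 0 0 0",
)

```text
t: 14.08
eef_pos: [0.6075, 0.2563, 0.1196]
tool_rot: [0.004, 0.091, 0.996, 0.002]
contact_force: [6.4, -1.9, 9.8]
gripper_width: 0.714
```

```bash
python3 st.py;python3 look.py 12; python3 st.py; python3 - <<'E'
import cv2,numpy as np
a=cv2.imread("pics/scene12.png")[265:335,385:455].astype(float)
a=cv2.resize(a,(595,595),interpolation=cv2.INTER_CUBIC)
cv2.imwrite("pics/d12.png",np.clip(a*8-40,0,255).astype(np.uint8))
E
```

```text
t 14.08 p [0.6075 0.2563 0.1196] tool x yaw 169.56 F [ 6.4 -1.9  9.8] M [-0.75 -0.81  0.06] w 0.714 q [-0.69  0.6   0.27  1.72 -0.2   0.83  1.06]
t 14.18 p [0.6075 0.2562 0.1195] tool x yaw 169.56 F [ 7.1 -2.9 10.5] M [-0.77 -0.76  0.04] w 0.714 q [-0.69  0.6   0.27  1.72 -0.2   0.83  1.06]
```

View pics/d12.png

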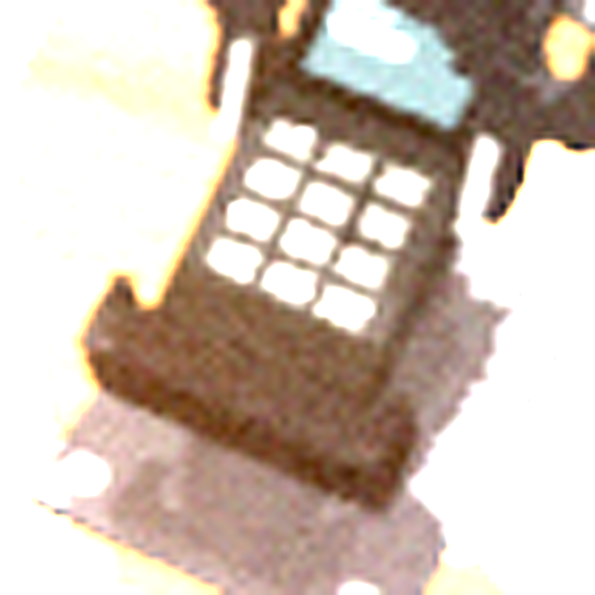

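Call:
drive_tool(
  increments="0.003 -0.001 -0.001 0; 0.003 0 -0.002 0; 0 0 0 0; 0 0 0 0",
)

```text
t: 14.52
eef_pos: [0.6134, 0.2552, 0.1161]
tool_rot: [0.004, 0.091, 0.996, 0.002]
contact_force: [6.8, -2.4, 8.1]
gripper_width: 0.715
```

```bash
python3 st.py
```

```text
t 14.52 p [0.6134 0.2552 0.1161] tool x yaw 169.56 F [ 6.8 -2.4  8.1] M [-0.64 -0.93 -0.02] w 0.715 q [-0.68  0.61  0.27  1.71 -0.2   0.83  1.07]
```

Call:
drive_tool(
  increments="0.003 -0.001 -0.001 0; 0 0 0 0; 0 0 0 0",
)

```text
t: 14.77
eef_pos: [0.6147, 0.2549, 0.1153]
tool_rot: [0.002, 0.091, 0.996, 0.002]
contact_force: [1.2, -1.1, 13.7]
gripper_width: 0.715
```

```bash
python3 st.py;python3 look.py 13;python3 - <<'E'
import cv2,numpy as np
a=cv2.imread("pics/scene13.png")[265:335,385:455].astype(float)
a=cv2.resize(a,(595,595),interpolation=cv2.INTER_CUBIC)
cv2.imwrite("pics/d13.png",np.clip(a*6-40,0,255).astype(np.uint8))
E
```

```text
t 14.77 p [0.6147 0.2549 0.1153] tool x yaw 169.58 F [ 1.2 -1.1 13.7] M [-0.65  0.14 -0.1 ] w 0.715 q [-0.67  0.62  0.27  1.71 -0.21  0.84  1.07]
```

View pics/d13.png

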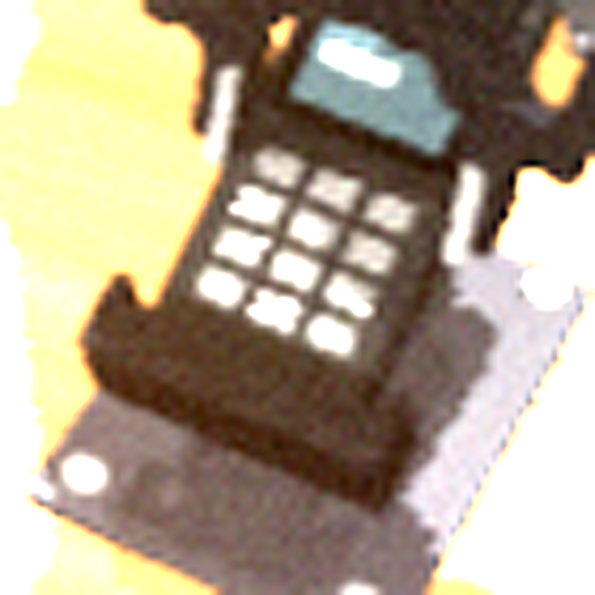

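Call:
drive_tool(
  increments="0 0 0.001 0; 0 0 0 0; 0 0 0 0; 0 0 0 0; 0 0 0 0; 0 0 0 0",
  grip=1,
)

```text
t: 15.37
eef_pos: [0.6116, 0.254, 0.112]
tool_rot: [-0.0, 0.09, 0.996, -0.0]
contact_force: [0.1, -0.7, -0.0]
gripper_width: 0.998
```

```bash
python3 st.py;python3 look.py 14
```

```text
t 15.37 p [0.6116 0.254  0.112 ] tool x yaw 169.65 F [ 0.1 -0.7 -0. ] M [-0.04 -0.    0.02] w 0.998 q [-0.67  0.62  0.26  1.71 -0.21  0.84  1.07]
```

View pics/c14.png

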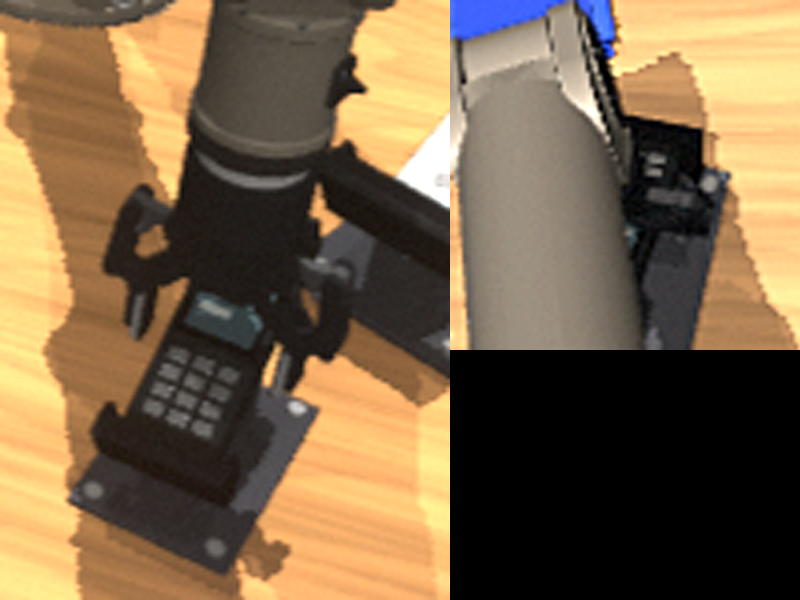

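Released; the force is zero and both fingers stand clear. I'll retreat straight up, then away.

Call:
drive_tool(
  increments="0 0 0.008 0; 0 0 0.015 0; 0 0 0.025 0; 0 0 0.03 0; 0 0 0.035 0; 0 0 0.035 0; 0 0 0.035 0; 0 -0.035 0.02 0; 0 -0.04 0 0; 0 -0.04 0 0; 0 -0.04 0 0; 0 -0.04 0 0",
)

```text
t: 16.47
eef_pos: [0.6115, 0.057, 0.3163]
tool_rot: [0.0, 0.09, 0.996, 0.0]
contact_force: [1.1, 0.0, -0.6]
gripper_width: 1.004
```

Call:
drive_tool(
  increments="0 -0.04 0 0; 0 -0.04 0 0; 0 -0.03 0 0; 0 -0.02 0 0; 0 0 0 0; 0 0 0 0",
)

```text
t: 16.97
eef_pos: [0.6116, -0.0728, 0.316]
tool_rot: [0.0, 0.092, 0.996, 0.0]
contact_force: [-0.5, 0.4, 0.3]
gripper_width: 1.003
```

```bash
python3 st.py; python3 look.py 15; python3 - <<'E'
from sp import *
s=cv2.imread("pics/scene15.png");t=cv2.imread("pics/top15.png")
import sp
sp.PTS=np.array([[x,y,26] for x in(-70,70) for y in(-31,31)]+[[62.5,y+0,40] for y in(-29,29)]+[[70.5,y,40] for y in(-29,29)]+[[-74.5,y,33] for y in(-43,43)])/1000.
s=np.clip(s.astype(int)*3,0,255).astype(np.uint8);t=np.clip(t.astype(int)*3,0,255).astype(np.uint8)
overlay([.596,.258,.1],169.6,"pics/ov3.png",s,t)
E
```

```text
t 16.97 p [ 0.6116 -0.0728  0.316 ] tool x yaw 169.45 F [-0.5  0.4  0.3] M [ 0.04  0.04 -0.02] w 1.003 q [-0.31  0.34  0.43  1.65 -0.15  1.18  1.54]
```

View pics/ov3.png

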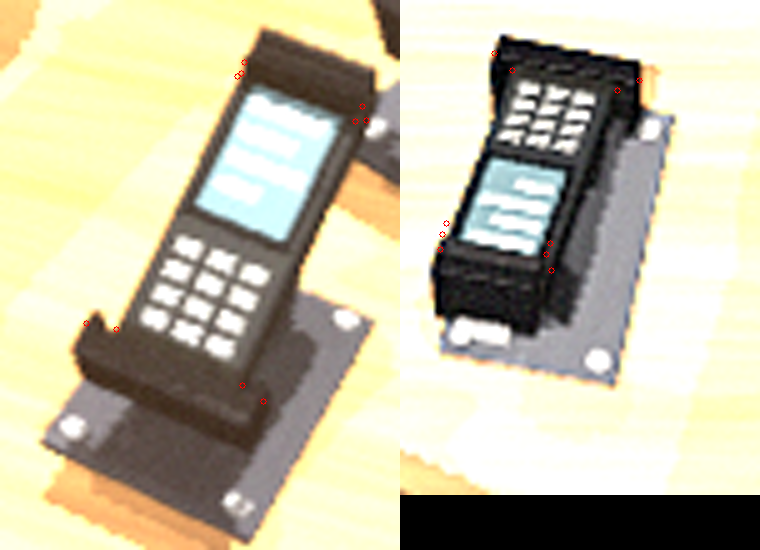

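View pics/top15.png

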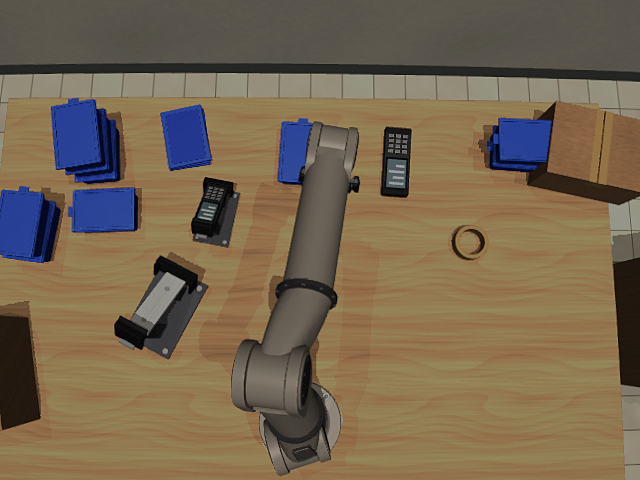

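```bash
python3 - <<'E'
import cv2,numpy as np
s0=cv2.imread("pics/scene0.png");s=cv2.imread("pics/scene15.png");t=cv2.imread("pics/top15.png");t0=cv2.imread("pics/top0.png")
f=lambda im,x,y,w,h,W,H:np.clip(cv2.resize(im[y:y+h,x:x+w].astype(float),(W,H),interpolation=cv2.INTER_CUBIC)*6-40,0,255).astype(np.uint8)
c=np.hstack([f(s,390,235,80,100,480,600),np.vstack([f(t,185,200,40,38,320,300),f(t0,185,200,40,38,320,300)])])
cv2.imwrite("pics/e15.png",c)
E
```

```text
(no output)
```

View pics/e15.png

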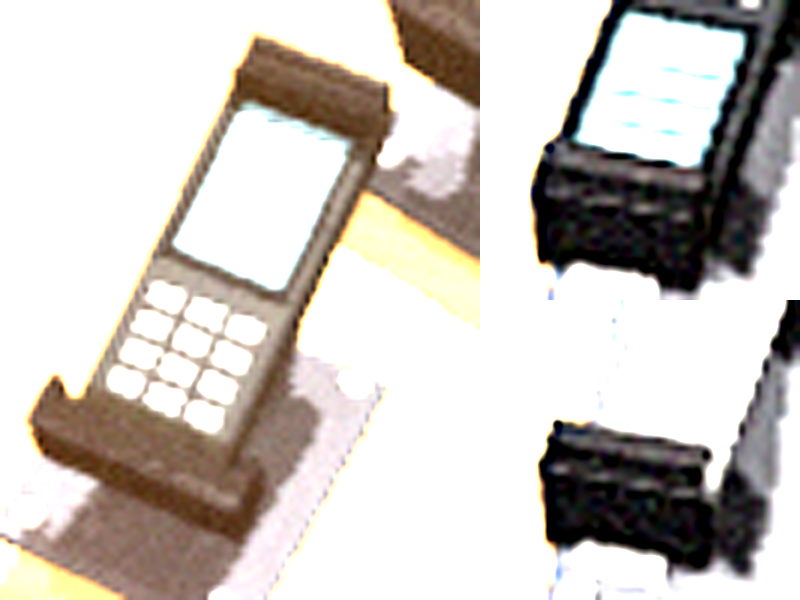

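```bash
python3 - <<'E'
from sp import *
O,R=frame([.596,.258,.1],169.6)
for n,(x0,y0,x1,y1) in(("scene",(405,245,455,290)),("top",(190,195,225,230))):
    im=cv2.imread(f"pics/{n}15.png").astype(int); B,G,Rr=im[...,0],im[...,1],im[...,2]
    m=((B>45)&(B>=Rr-5)&(np.minimum(B,G)>45)).astype(np.uint8); k=np.zeros_like(m);k[y0:y1,x0:x1]=1;m*=k
    m=cv2.morphologyEx(m,cv2.MORPH_CLOSE,np.ones((3,3)))
    nc,lab,st,ce=cv2.connectedComponentsWithStats(m); print(n,st[1:,4])
    j=1+np.argmax(st[1:,4]); cs,_=cv2.findContours((lab==j).astype(np.uint8),cv2.RETR_EXTERNAL,cv2.CHAIN_APPROX_NONE)
    P=onplane(n,cs[0].reshape(-1,2).astype(float),O+R[:,2]*.026,R[:,2]); L=((P-O)@R*1000)[:,:2]
    print(n,cv2.minAreaRect(L.astype(np.float32)))
# jaw shift in top and scene
for n,(x,y,w,h) in(("top",(186,228,22,12)),("scene",(424,240,34,12))):
    a=cv2.imread(f"pics/{n}0.png");b=cv2.imread(f"pics/{n}15.png")
    tpl=cv2.cvtColor(a[y:y+h,x:x+w],cv2.COLOR_BGR2GRAY); big=cv2.cvtColor(b[y-10:y+h+10,x-10:x+w+10],cv2.COLOR_BGR2GRAY)
    k=8; r=cv2.matchTemplate(cv2.resize(big,None,fx=k,fy=k,interpolation=2),cv2.resize(tpl,None,fx=k,fy=k,interpolation=2),cv2.TM_CCOEFF_NORMED)
    _,v,_,l=cv2.minMaxLoc(r); sh=np.array(l)/k-10
    p=np.array([O+R@[.07,0,.03],O+R@[.08,0,.03]]); d=np.diff(proj(n,p),axis=0)[0]
    print(n,"shift",sh,"score",v,"10mm =",d,"travel est mm",10*sh@d/(d@d))
for n in ("scene","top"):
    a=cv2.imread(f"pics/{n}0.png").astype(int);b=cv2.imread(f"pics/{n}15.png").astype(int)
    print(n,"tub/scoop/tape diff",[np.abs(a[y:y+h,x:x+w]-b[y:y+h,x:x+w]).mean().round(1) for x,y,w,h in ([(255,278,90,85),(325,222,30,50),(165,200,45,40)] if n=="scene" else [(275,115,30,75),(285,235,40,65),(445,220,50,45)])])
E
```

```text
scene [533   4  98]
scene ((32.97480773925781, 1.0058746337890625), (45.23005294799805, 66.73188018798828), 89.40624237060547)
top [ 68 269  31]
top ((29.948667526245117, -1.5530052185058594), (43.3026237487793, 62.54764175415039), 89.87366485595703)
top shift [-0.875  2.375] score 0.8986629843711853 10mm = [-1.04363518  2.72005645] travel est mm 8.68687300270941
scene shift [ 0.875 -4.   ] score 0.7558523416519165 10mm = [ 1.71876936 -3.58935776] travel est mm 10.01496244322255
scene tub/scoop/tape diff [np.float64(8.8), np.float64(26.8), np.float64(3.8)]
top tub/scoop/tape diff [np.float64(5.3), np.float64(43.0), np.float64(2.5)]
```

View pics/scene15.png

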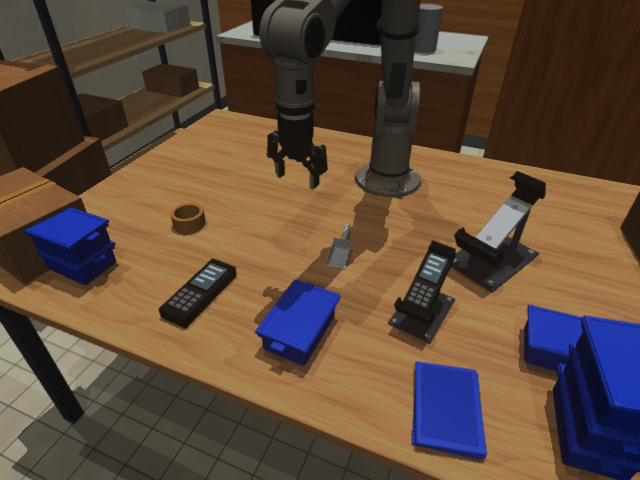

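```bash
python3 -c "
from station import bot
print(bot.hand_in()); print(bot.get_obs()['t'])"
```

```text
the job is handed in; nothing more can be done
None
the job is handed in; nothing more can be done
```

The small terminal is clamped in the small spring holder, screen outward and head up the slope, and I handed the job in at about 17.1 s of the 54 s allowed. I gripped it across its width and pushed its head into the jaw. Then I swung it down flat, let its foot down the slope until it stopped on the ledge, opened the gripper and backed off.

**Jaw opening on the way:** I put it at about 20–25 mm, worked out from the arm's position and a push-back of 6–7 N. I did not measure it directly in a picture.

**Last checks:**
- **Jaw travel:** the two views gave 8.7 mm (top) and 10.0 mm (scene), against 10 mm fully home. The scene match was weak, with a score of 0.76.
- **Terminal position:** its screen lay within 1° of the slope direction and within 1.6 mm of centre sideways. The views differ by about 3 mm along the slope.
- **Off the back and tilt:** I did not measure these at the end. I took the terminal to be flat from its push-back against the holder and from the pictures.
- **Robot:** it stood well clear, with no contact force.
- **Bystanders:** the tub, scoop and tape look unmoved. The scoop's region did change between pictures (difference of 27 to 43 grey levels), which I put down to the arm covering it in the top view and its shadow in the scene view, where the scoop still sits in the same place.

**One measurement disagreed:** my first holder position, from the spine's edges, was about 10 mm too far down the slope. I corrected it with the spine screw and the jaw corner before moving.

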